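# Fan out the boxed screen protectors in the counter tray

## Robot

A 7-joint arm with a two-finger parallel gripper is mounted at the origin on the work surface. World frame = base frame: x ahead of the robot, y to its left, z up, the work surface at z = 0. Lengths are in mm, angles in degrees, forces in N, time in s.
With the tool pointing down it reaches from about 400 to 925 mm from the base axis. Payload 4.1 kg.
Tool frame: the origin (TCP) lies at the very end of the fingers, on their centre line; the grasp point (between the pads) lies 19 mm behind it; z points along the fingers, y is the direction in which the jaws open and shut (so a half turn about z gives the same grasp; the last joint's range is limited). The gripper opens to 85 mm and grips with 20 to 120 N. Pads are 22 mm wide; open, the fingers measure 114 mm over their backs; the gripper's body (76 mm by 85 mm) begins 54 mm behind the grasp point. The pads swing forward as they close: fully open they stand 13 mm farther back than shut.
Start: joints at [62.109, 22.827, 2.584, 88.041, -1.071, 69.15, -2.905], TCP at [245.838, -601.753, 231.347] pointing down, gripper open.
Joint ranges: [-161.44, 161.44], [-28.35, 127.94], [-78.24, 83.42], [0, 140.83], [-78.03, 258.03], [13.02, 114.36], [-168.23, 168.23]. Speed limits (degrees/s): [147.25, 147.25, 180, 180, 180, 180, 180].

## Interface

Orientations are given as [roll, pitch, yaw] about the fixed x, y, z axes, in that order (R = Rz(yaw) Ry(pitch) Rx(roll)).
In Python, from station import ctrl gives the robot as it stands.
- The arm moves only by the tool jog_arm, never from a script. Its argument "plan" is a list of rows, each a list of 5 numbers: the shift along the tool's x, y, z in m, then the turn about the tool's z in rad, then the opening, from 0 (shut) to 1 (fully open). A call has 1 to 12 rows; each row shifts and turns the pose as measured when the row begins, along the tool's axes as they then stand; what a row does not reach is not made up. A row lasts 1/8 s, in which the tool goes at most 62.5 mm and 10.7 degrees, less where a joint would pass 70% of its speed; a pose out of reach is approached as far as the arm can. A call with a gripper value outside its range is refused whole. The fingers move at their own pace and stop on an object; "squeeze" is the grip in N (left out, the last holds). Time passes only in rows, so rows that do not move let the fingers close. It gives the time, the measured TCP pose, the force and the opening at its end, in the units of the state.
- ctrl.get_state(): the state, without advancing time (a new reading comes with each control period).
- ctrl.read_camera(name): name is "scene" or "top"; returns the picture (420x560x3 uint8, red, green, blue); there is no depth.
- ctrl.camera_params(name): a dict with "vertical_fov" (degrees; the focal length in pixels is half the picture's height over the tangent of half this angle, whatever the lens; pixels are square), "cx", "cy" (the principal point, pixels), "R" (3x3) and "t" (3): a world point X has camera coordinates R X + t. Camera axes: x right, y down, z forward; pixel columns grow to the right and rows downward; lengths in mm; the calibration is good to about 2 mm. A picture is of the moment at which its call begins. camera_params takes no time and is no camera call.
- ctrl.finish_job(): hands the job in, once; it reports no verdict.
Trained networks look in the newest picture that a camera, given by its name, has taken for a name from the list of things; names that differ only in an ending like _2 or _b are one class to them, and where a whole thing is asked for, a point or a joint stands for the part that bears it (a point fixed in the world has none). Each returns a list of dicts, best first, with "confidence" (0 to 1); they miss things now and then, are a little off and sometimes report something else, mostly with a low value. They report only what shows in the picture. A call takes as long as a camera call. They do not tell look-alikes from the thing itself.
- ctrl.outline_of(camera, label): "region" (420x560 bool, what is visible of it).
- ctrl.tip_of(camera, label): "position" ([x, y, z] in mm, in world coordinates, good to about 4 mm: a listed point, or the origin of a listed thing).
The state is a dict: "time": time; "qpos": joint angles; "joint_vel": joint speeds; "tau": joint torques, N m; "ee_pos": TCP position; "eef_rot": TCP orientation; "ft_force": force on the tool from outside, world axes, zero at the start; "wrist_torque": the same for the moment, N m; "gripper_width": opening from 0.0 (shut) to 1.0 (fully open).
Only numpy, scipy, OpenCV 4.12 (cv2) and the standard library are available. Lean on these libraries where they do the work, as an engineer would, in place of code of your own. Each camera call takes 0.05 s, during which the arm holds its last target.

## Task

Fan out the stack of four screen-protector boxes along the display tray: slide them towards the empty end so that each box lies about 30 mm further along than the one beneath it and every box's whole coloured end band shows. Leave the bottom box home at the tray's back lip, and the boxes flat, straight along the tray and in the same order. Do not disturb the phone, pry stick, pump bottle or screwdriver.

Things in the scene. Friction and masses are not known exactly. Their poses are not given: they have to be found in the camera images.
- tray: Low grey tray, black rubber floor, fixed to the counter; 288 x 105 mm outside, 280 (x) x 97 mm inside; floor 8 mm and rims (lips, 4 mm thick) 17 mm above the counter: lower than the bottom box's top (20 mm). Origin: centre of its underside, on the counter (world z 0). x runs along it from the back lip (inner face at x = -140 mm), where the stack stands, to the empty front end; z up.
- box1_centre (a point): Centre (half-way up) of the bottom box: stiff white carton 165 (x) x 85 (y) x 12 mm (z), about 110 g, lying flat, pane picture on top, 20 mm wide blue band round its back end (-x end, at the tray's back lip). Its x points along the tray's +x. The four are stacked, back ends level within 6 mm; card on card friction is about 0.6.
- box2_centre (a point): Centre (half-way up) of the second from the bottom box: stiff white carton 165 (x) x 85 (y) x 12 mm (z), about 110 g, lying flat, pane picture on top, 20 mm wide green band round its back end (-x end, at the tray's back lip). Its x points along the tray's +x. The four are stacked, back ends level within 6 mm; card on card friction is about 0.6.
- box3_centre (a point): Centre (half-way up) of the third from the bottom box: stiff white carton 165 (x) x 85 (y) x 12 mm (z), about 110 g, lying flat, pane picture on top, 20 mm wide yellow band round its back end (-x end, at the tray's back lip). Its x points along the tray's +x. The four are stacked, back ends level within 6 mm; card on card friction is about 0.6.
- box4_centre (a point): Centre (half-way up) of the top box: stiff white carton 165 (x) x 85 (y) x 12 mm (z), about 110 g, lying flat, pane picture on top, 20 mm wide red band round its back end (-x end, at the tray's back lip). Its x points along the tray's +x. The four are stacked, back ends level within 6 mm; card on card friction is about 0.6.
- phone: Bystander: black phone 146 x 71 x 8 mm under repair, on the fixed blue repair mat (260 x 260 x 3 mm) to the robot's left; origin at the centre of its underside.
- pry_stick: Bystander: light green plastic pry stick, 138 x 12 x 5 mm, lying on the counter; origin on its underside, 55 mm from the thick end.
- pump_bottle: Bystander: white upright pump bottle with a blue top, 62 mm in diameter, 138 mm tall; origin at the centre of its foot.
- screwdriver: Bystander: screwdriver 160 mm long lying on the counter to the robot's right; origin under its middle.
Things that resemble listed ones, but are neither listed nor needed, are in the scene too. What is shaped like the part that bears box4_centre but purple is not meant.

How it is judged (in metres and radians):
At the end, for the whole second after the job is handed in: Each box lies 20 to 40 mm further along the tray than the one beneath, within 12 mm of it sideways, flat on it, in the old order; the bottom box's back end is within 12 mm of the back lip; all lie within 18 mm of the tray's centre line and 0.14 rad of its length, at rest (x of box1_centre in the frame of tray between -0.0615 and -0.0455 m and x of box2_centre in the frame of box1_centre between 0.02 and 0.04 m and y of box2_centre in the frame of box1_centre between -0.012 and 0.012 m and z of box2_centre in the frame of box1_centre between 0.009 and 0.015 m and x of box3_centre in the frame of box2_centre between 0.02 and 0.04 m and y of box3_centre in the frame of box2_centre between -0.012 and 0.012 m and z of box3_centre in the frame of box2_centre between 0.009 and 0.015 m and x of box4_centre in the frame of box3_centre between 0.02 and 0.04 m and y of box4_centre in the frame of box3_centre between -0.012 and 0.012 m and z of box4_centre in the frame of box3_centre between 0.009 and 0.015 m and angle between the x axis of each of box1_centre, box2_centre, box3_centre, box4_centre and the x axis of tray, either way round below 0.14 rad and angle between each of box1_centre, box2_centre, box3_centre, box4_centre's own z axis and vertical below 0.06 rad and y of box1_centre in the frame of tray between -0.018 and 0.018 m and linear speed of each of box1, box2, box3, box4 below 0.01 m/s and y of box2_centre in the frame of tray between -0.018 and 0.018 m and y of box3_centre in the frame of tray between -0.018 and 0.018 m and y of box4_centre in the frame of tray between -0.018 and 0.018 m); the robot touches nothing.
It fails at once if the phone, pry stick, pump bottle or screwdriver is moved by more than 20 mm (distance of any of phone, pry_stick, pump_bottle, screwdriver from where it was at the start of the episode above 0.02 m).
It fails at once if a box tips up or falls (tilt over 0.35 rad) (angle between any of box1_centre, box2_centre, box3_centre, box4_centre's own z axis and vertical above 0.35 rad).
It also fails if it takes over 42 s, if anything falls off the work surface, if the arm or the gripper's body presses on something with over 40 N, if the wrist force passes 120 N, or if a joint passes its speed limit or range.

## Working session

There is one attempt and no reset: what is moved stays moved. The work goes in short steps, Python scripts to look and compute and a tool call to move; the robot and the scene stay as the last step left them, time stands still between calls to the robot, and variables do not carry over. Pictures are saved under pics/ and viewed, and the job is handed in when it is done.

Besides the shell and the picture viewer there is one more tool, called after ">>>" as name(argument=value, ...), one argument or row to a line, values as JSON. jog_arm: Moves the arm, as the interface text tells. Its arguments: {"type":"object","properties":{"plan":{"type":"array"},"squeeze":{"type":"number"}},"required":["plan"]}

```bash
ls; mkdir -p pics
python3 - <<'E'
from station import ctrl
import cv2,numpy as np
s=ctrl.get_state();print(s)
for c in ("scene","top"):
    im=ctrl.read_camera(c);cv2.imwrite(f"pics/{c}0.png",im[:,:,::-1]);np.save(f"{c}0.npy",im);p=ctrl.camera_params(c);print(c,p)
for c in ("scene","top"):
  for l in ("tray","box1_centre","box4_centre","pump_bottle"):
    print(c,l,[(np.round(d['position'],1),round(d['confidence'],2)) for d in ctrl.tip_of(c,l)])
print(ctrl.get_state()['time'])
E
```

```text
pics
{'time': 0.0, 'qpos': array([62.10832075, 22.87236043,  2.58116716, 88.1127035 , -1.07153825,
       69.15139185, -2.90400006]), 'joint_vel': array([ 0.04116393,  0.11866598,  0.049272  , -0.05140264,  0.00415924,
       -0.0077585 ,  0.10601055]), 'tau': array([ 4.00324143e-04, -4.75125718e+01,  1.36465531e+00, -2.54216820e+01,
        1.16019265e-02,  9.63614148e-03, -2.69808129e-05]), 'ee_pos': array([ 245.57393225, -601.14468391,  230.27024856]), 'eef_rot': array([-1.79887991e+02,  8.02212648e-03,  2.22258629e+01]), 'ft_force': array([-0.0118644 , -0.15346687, -0.01826857]), 'wrist_torque': array([-0.03091899,  0.0793227 ,  0.03826896]), 'gripper_width': 0.9990736956052519}
scene {'vertical_fov': 44.1401976563232, 'cx': 272.8081340227891, 'cy': 209.20804043805467, 'R': array([[-0.00170156,  0.99997385, -0.00702934],
       [ 0.59687033, -0.00462432, -0.80232439],
       [-0.80233591, -0.00556081, -0.59684685]]), 't': array([  -2.53020521, -238.92428926, 1798.41807376])}
top {'vertical_fov': 47.51094209716876, 'cx': 274.3580166738283, 'cy': 212.59206331886253, 'R': array([[-0.00617699, -0.99975193, -0.02139913],
       [-0.99416706,  0.00844389, -0.10752   ],
       [ 0.10767402,  0.02061016, -0.9939726 ]]), 't': array([  35.55370168,  531.0935479 , 1429.60074967])}
scene tray [(array([585.7, -35.8,  -3.3]), 0.84)]
scene box1_centre [(array([556.8, -78.7,  13.5]), 0.49)]
scene box4_centre [(array([558.1, -79.3,  50.2]), 0.77), (array([ 322.4, -327.8,    9.2]), 0.65)]
scene pump_bottle [(array([ 462.6, -438.1,    0.5]), 0.62)]
top tray [(array([586. , -34.5,   0. ]), 0.7)]
top box1_centre [(array([ 466.7, -440.4,    2.1]), 0.23)]
top box4_centre [(array([558.3, -76.7,  53.4]), 0.81), (array([ 326.4, -328.1,    5.4]), 0.77)]
top pump_bottle [(array([ 465.5, -438.6,   -1.4]), 0.71)]
0.5
```

View pics/scene0.png

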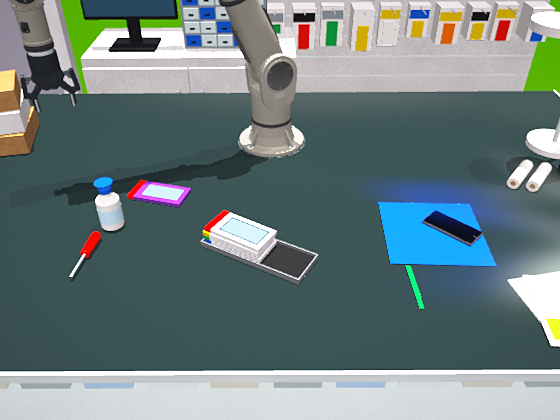

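View pics/top0.png

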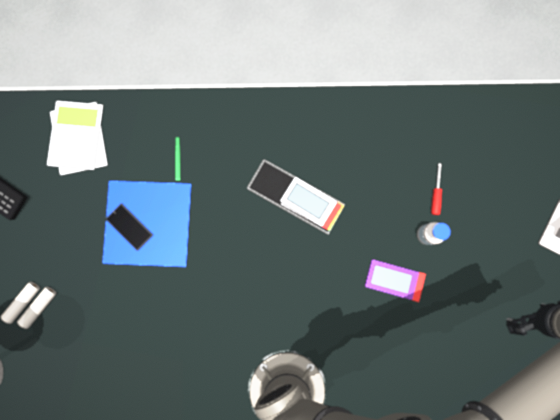

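The images show the stack with the red end to the right in the top view (~(338,215)), and the tray's empty end at upper left (~(265,175)). The purple look-alike is off at (395,280). Next I'll zoom in to measure.

```bash
cat > h.py <<'E'
import numpy as np,cv2
from station import ctrl
def K(c):
    p=ctrl.camera_params(c);f=210/np.tan(np.radians(p['vertical_fov'])/2);return f,p['cx'],p['cy'],np.array(p['R']),np.array(p['t'])
def proj(c,X):
    f,cx,cy,R,t=K(c);Y=np.atleast_2d(X)@R.T+t;return np.c_[cx+f*Y[:,0]/Y[:,2],cy+f*Y[:,1]/Y[:,2]]
def back(c,uv,z):
    f,cx,cy,R,t=K(c);o=-R.T@t;out=[]
    for u,v in np.atleast_2d(uv):
        d=R.T@np.array([(u-cx)/f,(v-cy)/f,1]);out.append(o+d*(z-o[2])/d[2])
    return np.array(out)
E
python3 - <<'E'
import numpy as np,cv2
a=np.load("top0.npy")[150:245,235:360];b=np.load("scene0.npy")[200:290,190:325]
cv2.imwrite("pics/za.png",cv2.resize(a,None,fx=6,fy=6,interpolation=cv2.INTER_NEAREST)[:,:,::-1])
cv2.imwrite("pics/zb.png",cv2.resize(b,None,fx=5,fy=5,interpolation=cv2.INTER_NEAREST)[:,:,::-1])
E
```

```text
(no output)
```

View pics/za.png

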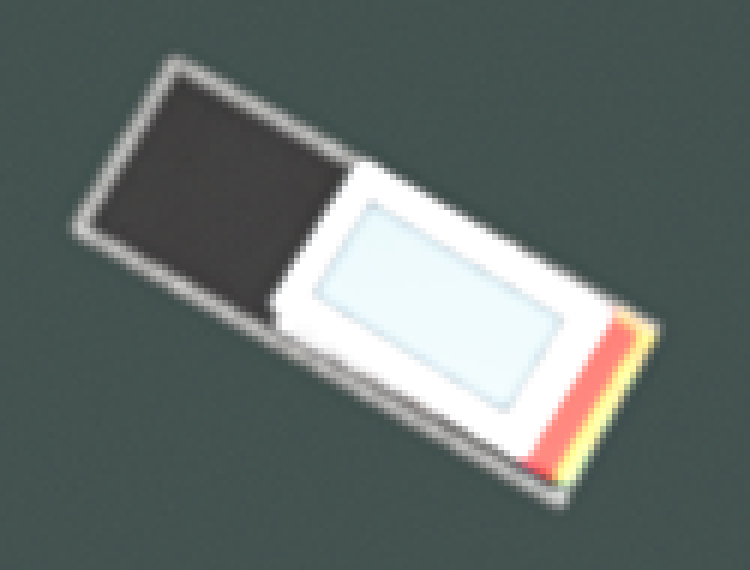

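View pics/zb.png

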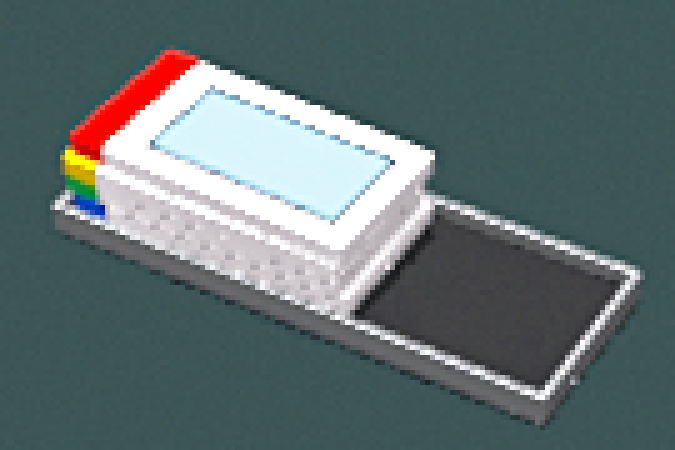

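Run:
```python
from h import *
g=lambda L,x0,y0,s:np.array([[x0+u/s-.4,y0+v/s-.4] for u,v in L])
A=back('top',g([(175,55),(72,230),(563,508)],235,150,6),17);print(A.round(1))
B=back('top',g([(358,160),(275,330),(553,480),(638,318)],235,150,6),56);print(B.round(1))
As=back('scene',g([(640,273),(545,397),(53,208)],190,200,5),17);print(As.round(1))
Bs=back('scene',g([(436,153),(338,252),(70,143),(168,50)],190,200,5),56);print(Bs.round(1))
for n,a in(("t",A),("s",As)):
    d=a[0]-a[1];e=a[2]-a[1] if n=="t" else a[2]-a[1]
    print(np.linalg.norm(d),np.linalg.norm(e),np.degrees(np.arctan2(-e[1],-e[0])), 'ctr',(a[0]+a[2])/2)
for b in(B,Bs):
    print(b.mean(0),[np.linalg.norm(b[i]-b[(i+1)%4]).round(1) for i in range(4)], [np.degrees(np.arctan2(*(b[i]-b[j])[[1,0]])).round(1) for i,j in((0,3),(1,2))])
```

```text
[[ 701.9   63.9   17. ]
 [ 610.3  117.6   17. ]
 [ 464.5 -133.2   17. ]]
[[ 638.3  -29.8   56. ]
 [ 552.4   12.7   56. ]
 [ 476.1 -124.9   56. ]
 [ 556.9 -168.7   56. ]]
[[ 612.7  115.8   17. ]
 [ 700.4   64.9   17. ]
 [ 560.4 -184.2   17. ]]
[[ 564.8   14.    56. ]
 [ 640.4  -33.7   56. ]
 [ 555.4 -172.6   56. ]
 [ 476.3 -128.8   56. ]]
106.15356088391037 290.0885402058897 59.82285705659672 ctr [583.23487894 -34.61999954  17.        ]
101.43563239030013 285.7734369270819 60.65297172141448 ctr [586.51383288 -34.21459734  17.        ]
[555.92063346 -77.66608449  56.        ] [np.float64(95.8), np.float64(157.3), np.float64(91.9), np.float64(161.1)] [np.float64(59.6), np.float64(61.0)]
[559.21489769 -80.26248482  56.        ] [np.float64(89.4), np.float64(162.9), np.float64(90.3), np.float64(167.9)] [np.float64(58.2), np.float64(58.5)]
```

>>> jog_arm(
  plan=[
    [0.038,-0.028,0,0,0],
    [0.038,-0.028,0,0,0],
    [0.038,-0.028,0,0,0],
    [0.038,-0.028,0,0,0],
    [0.038,-0.028,0,0,0],
    [0.038,-0.028,0,0,0],
    [0.038,-0.028,0,0,0],
    [0.038,-0.028,0,0,0],
    [0.038,-0.028,0,0,0],
    [0.038,-0.028,0,0,0],
  ],
)

```text
time: 1.75
ee_pos: [498.1, -192.5, 231.8]
eef_rot: [179.6, -0.0, 21.6]
ft_force: [0.7, -0.3, 0.8]
gripper_width: 0.003
```

>>> jog_arm(
  plan=[
    [0,0,0.02,-0.166,0],
    [0,0,0.02,-0.166,0],
    [0,0,0.02,-0.166,0],
    [0,0,0.02,-0.166,0],
    [0,0,0,0,0],
  ],
)

```text
time: 2.38
ee_pos: [502.5, -187.1, 151.4]
eef_rot: [179.4, 0.0, 61.4]
ft_force: [-0.8, -0.2, 0.1]
gripper_width: -0.001
```

```bash
cat >> h.py <<'E'
C=np.array([585.3,-34.6]);YAW=60.2
def tray(p):
    a=np.radians(YAW);d=np.array(p[:2])-C;return np.array([d@[np.cos(a),np.sin(a)],d@[-np.sin(a),np.cos(a)]])
def goto(x,y,z,n=1):
    s=ctrl.get_state();p=s['ee_pos'];a=np.radians(YAW);w=s['eef_rot'][2];b=np.radians(w)
    T=C+x*np.array([np.cos(a),np.sin(a)])+y*np.array([-np.sin(a),np.cos(a)])
    d=T-p[:2]
    print('t',s['time'],'tray',tray(p).round(1),'z',p[2].round(1),'yaw',w.round(2),'F',s['ft_force'].round(2))
    print('shift mm',np.round([d@[np.cos(b),np.sin(b)],d@[np.sin(b),-np.cos(b)],p[2]-z],1),'turn',round(np.radians(w-YAW),3))
E
python3 - <<'E'
from h import *
goto(-185,1,60)
E
```

```text
t 2.375 tray [-173.5   -3.9] z 151.4 yaw 61.41 F [-0.83 -0.21  0.14]
shift mm [-11.4  -5.1  91.4] turn 0.021
```

>>> jog_arm(
  plan=[
    [-0.006,-0.0025,0.04,0.021,0],
    [-0.006,-0.0025,0.04,0,0],
    [0,0,0.012,0,0],
    [0,0,0,0,0],
  ],
)

```text
time: 2.88
ee_pos: [498.0, -197.6, 62.6]
eef_rot: [178.8, -0.1, 59.6]
ft_force: [-0.1, -0.5, 0.4]
gripper_width: 0.0
```

Run:
```python
from h import *
goto(-165,1,26)
for c in("top","scene"):
    im=ctrl.read_camera(c);a=im[140:250,230:370] if c=="top" else im[150:290,170:330]
    cv2.imwrite(f"pics/{c}1.png",cv2.resize(a,None,fx=4,fy=4,interpolation=cv2.INTER_CUBIC)[:,:,::-1])
```

```text
t 2.875 tray [-184.8   -5.3] z 62.6 yaw 59.57 F [-0.1  -0.48  0.43]
shift mm [19.8 -6.5 36.6] turn -0.011
```

View pics/scene1.png

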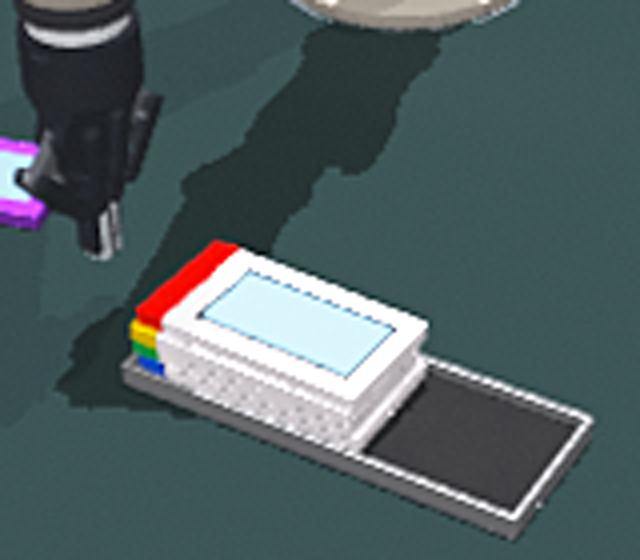

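View pics/top1.png

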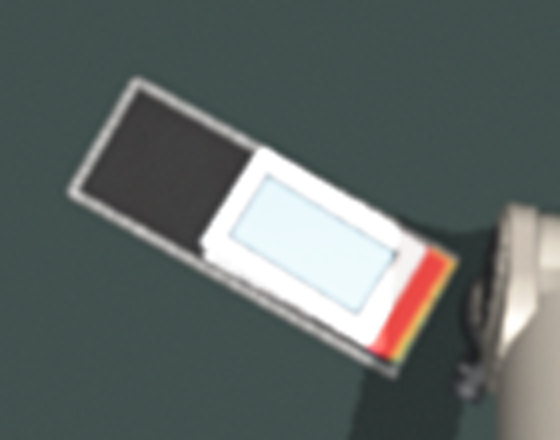

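>>> jog_arm(
  plan=[
    [0.005,-0.0065,0.02,-0.011,0],
    [0.005,-0.003,0.012,0,0],
    [0,-0.002,0.004,0,0],
  ],
)

```text
time: 3.35
ee_pos: [499.3, -184.5, 31.1]
eef_rot: [178.2, -0.2, 60.2]
ft_force: [0.2, -0.2, -0.5]
gripper_width: 0.0
```

Run:
```python
from h import *
goto(-165,1,26)
```

```text
t 3.35 tray [-1.728e+02  1.000e-01] z 31.1 yaw 60.18 F [ 0.16 -0.22 -0.52]
shift mm [ 7.8 -0.9  5.1] turn -0.0
```

>>> jog_arm(
  plan=[
    [0.003,0,0.005,0,0],
    [0.004,0,0.003,0,0],
    [0.003,0,0,0,0],
  ],
)

```text
time: 3.72
ee_pos: [505.8, -176.1, 23.7]
eef_rot: [178.0, -0.2, 60.1]
ft_force: [-0.9, 0.4, 0.1]
gripper_width: 0.001
```

Run:
```python
from h import *
goto(-155,1,26)
```

```text
t 3.725 tray [-162.3   -1.3] z 23.7 yaw 60.12 F [-0.89  0.45  0.06]
shift mm [ 7.3 -2.3 -2.3] turn -0.001
```

>>> jog_arm(
  plan=[
    [0.001,-0.002,-0.003,0,0],
    [0.004,-0.001,-0.001,0,0],
    [0,0,0,0,0],
  ],
)

```text
time: 4.1
ee_pos: [506.2, -169.7, 28.4]
eef_rot: [178.0, -0.2, 60.1]
ft_force: [-0.9, 0.3, 0.2]
gripper_width: 0.0
```

>>> jog_arm(
  plan=[
    [0.004,0,0,0,0],
    [0.004,0,0,0,0],
    [0,0,0,0,0],
  ],
)

```text
time: 4.47
ee_pos: [510.3, -162.6, 28.5]
eef_rot: [178.0, -0.2, 60.1]
ft_force: [0.3, -0.4, 1.2]
gripper_width: -0.002
```

Run:
```python
from h import *
goto(-155,1,26)
for c in("scene",):
    im=ctrl.read_camera(c);a=im[150:290,170:330]
    cv2.imwrite(f"pics/{c}2.png",cv2.resize(a,None,fx=4,fy=4,interpolation=cv2.INTER_CUBIC)[:,:,::-1])
```

```text
t 4.475 tray [-148.4    1.5] z 28.5 yaw 60.13 F [ 0.28 -0.39  1.22]
shift mm [-6.6  0.5  2.5] turn -0.001
```

View pics/scene2.png

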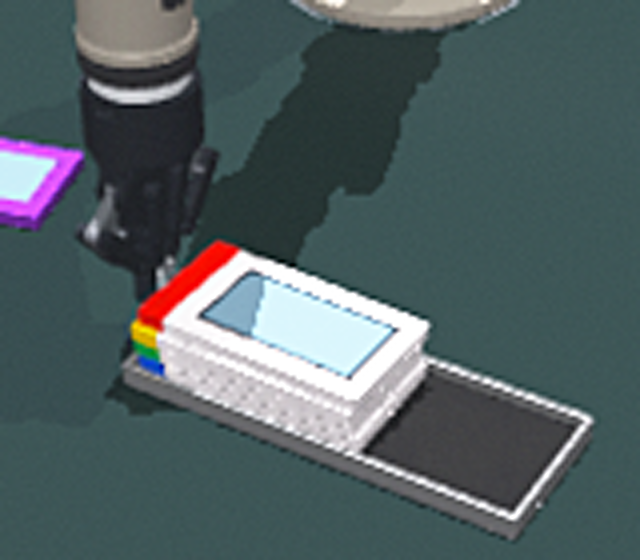

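>>> jog_arm(
  plan=[
    [0.003,0,0.0025,0,0],
    [0.004,0,0.0005,0,0],
    [0.004,0,0,0,0],
    [0,0,0,0,0],
  ],
)

```text
time: 5.03
ee_pos: [515.4, -154.8, 25.4]
eef_rot: [178.0, -0.0, 60.0]
ft_force: [-0.2, -1.3, 0.4]
gripper_width: 0.001
```

Run:
```python
from h import *
goto(-110,1,26)
for c in("scene",):
    im=ctrl.read_camera(c);a=im[150:290,170:330]
    cv2.imwrite(f"pics/{c}3.png",cv2.resize(a,None,fx=4,fy=4,interpolation=cv2.INTER_CUBIC)[:,:,::-1])
```

```text
t 5.025 tray [-139.     0.9] z 25.4 yaw 60.01 F [-0.17 -1.31  0.42]
shift mm [29.  -0.2 -0.6] turn -0.003
```

View pics/scene3.png

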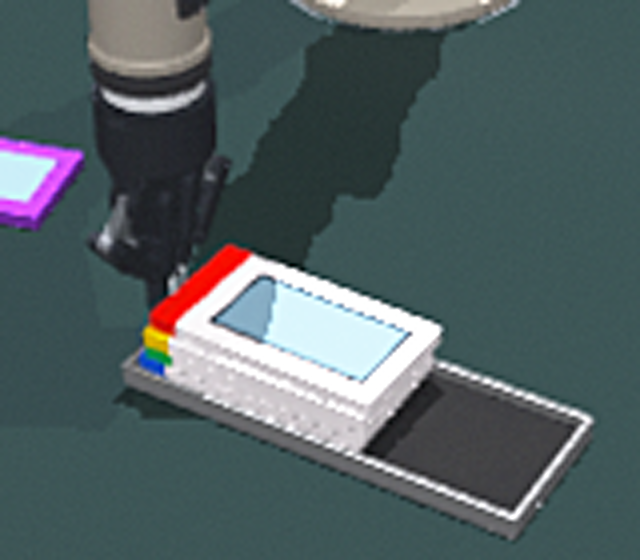

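>>> jog_arm(
  plan=[
    [0.004,0,0,0,0],
    [0.005,0,0,0,0],
    [0.005,0,0,0,0],
    [0.004,0,0,0,0],
    [0,0,0,0,0],
  ],
)

```text
time: 5.7
ee_pos: [524.8, -138.0, 25.4]
eef_rot: [178.0, -0.0, 60.0]
ft_force: [-0.1, -0.4, 0.4]
gripper_width: -0.005
```

Run:
```python
from h import *
goto(-110,1,26)
for c in("scene",):
    im=ctrl.read_camera(c);a=im[195:270,195:285]
    cv2.imwrite(f"pics/{c}4.png",cv2.resize(a,None,fx=8,fy=8,interpolation=cv2.INTER_CUBIC)[:,:,::-1])
```

```text
t 5.7 tray [-119.8    1.1] z 25.4 yaw 60.02 F [-0.14 -0.44  0.41]
shift mm [ 9.8  0.  -0.6] turn -0.003
```

View pics/scene4.png

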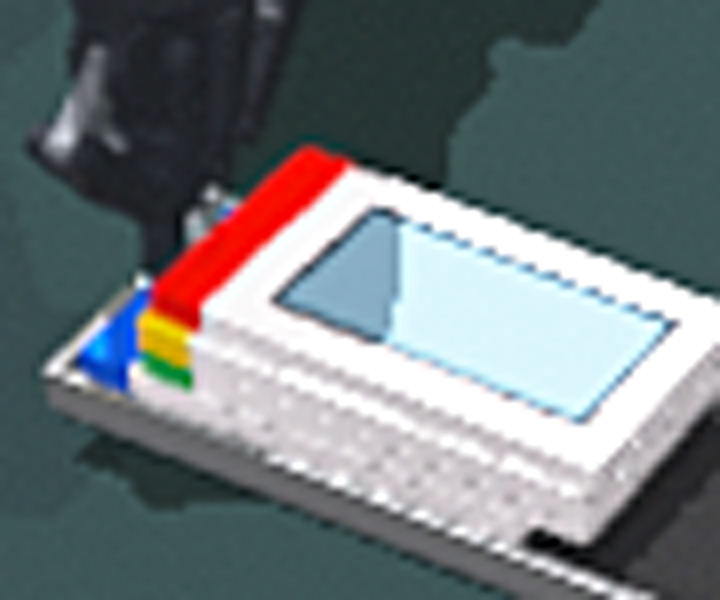

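Run:
```python
from h import *
a=np.radians(YAW)
def W(x,y,z): return np.r_[C+x*np.array([np.cos(a),np.sin(a)])+y*np.array([-np.sin(a),np.cos(a)]),z]
# near side is -y ; project into zoom px
for x in (-140,-120,-115,-110,-105):
  for z in(20,32,44,56):
    p=proj('scene',W(x,-42.5+1.5,z))[0]; print(x,z,((p-[195,195])*8).round(0),end=' ')
  print()
```

```text
-140 20 [ 68. 344.] -140 32 [ 65. 316.] -140 44 [ 61. 287.] -140 56 [ 58. 258.] 
-120 20 [118. 364.] -120 32 [115. 335.] -120 44 [112. 306.] -120 56 [109. 277.] 
-115 20 [131. 369.] -115 32 [128. 340.] -115 44 [125. 311.] -115 56 [122. 282.] 
-110 20 [144. 374.] -110 32 [141. 345.] -110 44 [138. 316.] -110 56 [135. 287.] 
-105 20 [156. 379.] -105 32 [154. 350.] -105 44 [151. 321.] -105 56 [148. 292.]
```

>>> jog_arm(
  plan=[
    [0.004,0,0,0,0],
    [0.003,0,0,0,0],
    [0,0,0,0,0],
  ],
)

```text
time: 6.12
ee_pos: [528.2, -132.0, 25.3]
eef_rot: [178.0, 0.0, 60.0]
ft_force: [-1.2, -1.2, 1.5]
gripper_width: -0.003
```

Run:
```python
from h import *
goto(-110,1,26)
for c in("scene",):
    im=ctrl.read_camera(c);a=im[195:270,195:285]
    cv2.imwrite(f"pics/{c}5.png",cv2.resize(a,None,fx=8,fy=8,interpolation=cv2.INTER_CUBIC)[:,:,::-1])
```

```text
t 6.125 tray [-112.9    1.1] z 25.3 yaw 59.98 F [-1.18 -1.2   1.52]
shift mm [ 2.9  0.1 -0.7] turn -0.004
```

View pics/scene5.png

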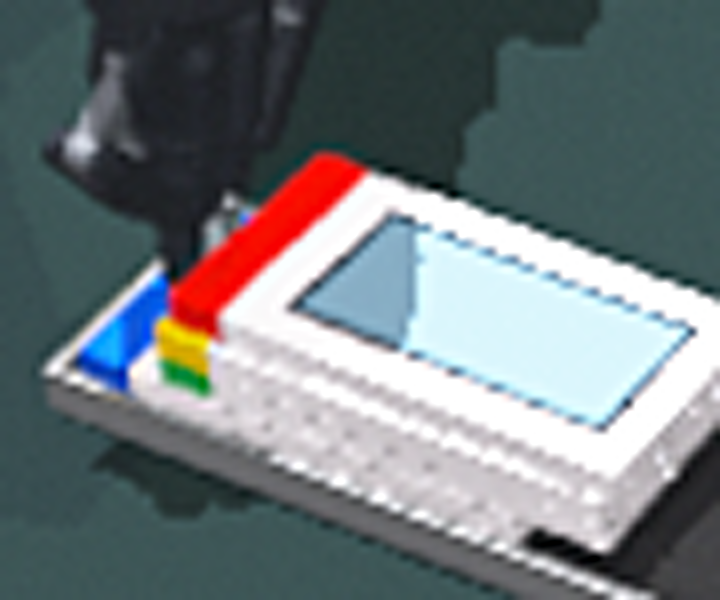

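>>> jog_arm(
  plan=[
    [-0.006,0,0,0,0],
    [-0.004,0,-0.004,0,0],
    [0,0,-0.006,0,0],
    [0,0,-0.003,0,0],
    [0,0,0,0,0],
  ],
)

```text
time: 6.8
ee_pos: [523.3, -139.6, 39.5]
eef_rot: [178.0, -0.1, 60.0]
ft_force: [0.8, 0.5, -0.6]
gripper_width: 0.001
```

Run:
```python
from h import *
goto(-115,1,38)
```

```text
t 6.8 tray [-121.9    1.6] z 39.5 yaw 60.01 F [ 0.83  0.45 -0.58]
shift mm [6.9 0.6 1.5] turn -0.003
```

>>> jog_arm(
  plan=[
    [0.004,0,0.002,0,0],
    [0.004,0,0,0,0],
    [0.005,0,0,0,0],
    [0.005,0,0,0,0],
    [0.005,0,0,0,0],
    [0.005,0,0,0,0],
    [0.003,0,0,0,0],
    [0,0,0,0,0],
  ],
)

```text
time: 7.8
ee_pos: [539.4, -111.8, 37.2]
eef_rot: [178.0, -0.0, 60.0]
ft_force: [-0.5, -1.0, 0.3]
gripper_width: -0.001
```

Run:
```python
from h import *
goto(-83,1,38)
for c in("scene",):
    im=ctrl.read_camera(c);a=im[195:270,195:285]
    cv2.imwrite(f"pics/{c}6.png",cv2.resize(a,None,fx=8,fy=8,interpolation=cv2.INTER_CUBIC)[:,:,::-1])
```

```text
t 7.8 tray [-89.8   1.5] z 37.2 yaw 60.01 F [-0.49 -1.04  0.34]
shift mm [ 6.8  0.5 -0.8] turn -0.003
```

View pics/scene6.png

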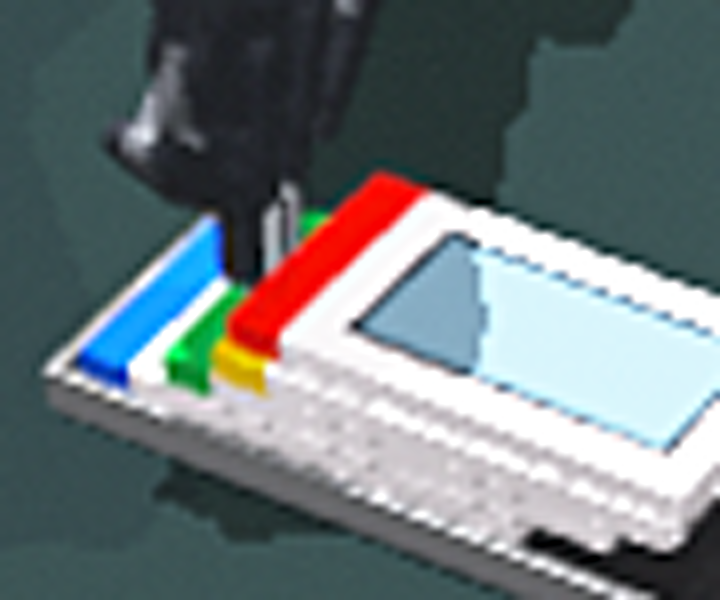

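>>> jog_arm(
  plan=[
    [0.003,0,0,0,0],
    [0.003,0,0,0,0],
    [0.003,0,0,0,0],
    [0,0,0,0,0],
  ],
)

```text
time: 8.35
ee_pos: [543.9, -103.9, 37.1]
eef_rot: [178.0, -0.0, 60.0]
ft_force: [-0.3, 0.6, 0.6]
gripper_width: -0.001
```

Run:
```python
from h import *
goto(-83,1,38)
for c in("scene","top"):
    im=ctrl.read_camera(c);a=im[195:270,195:285] if c=="scene" else im[150:245,250:370]
    k=8 if c=="scene" else 6
    cv2.imwrite(f"pics/{c}7.png",cv2.resize(a,None,fx=k,fy=k,interpolation=cv2.INTER_CUBIC)[:,:,::-1])
```

```text
t 8.35 tray [-80.7   1.5] z 37.1 yaw 59.97 F [-0.28  0.6   0.59]
shift mm [-2.3  0.5 -0.9] turn -0.004
```

View pics/scene7.png

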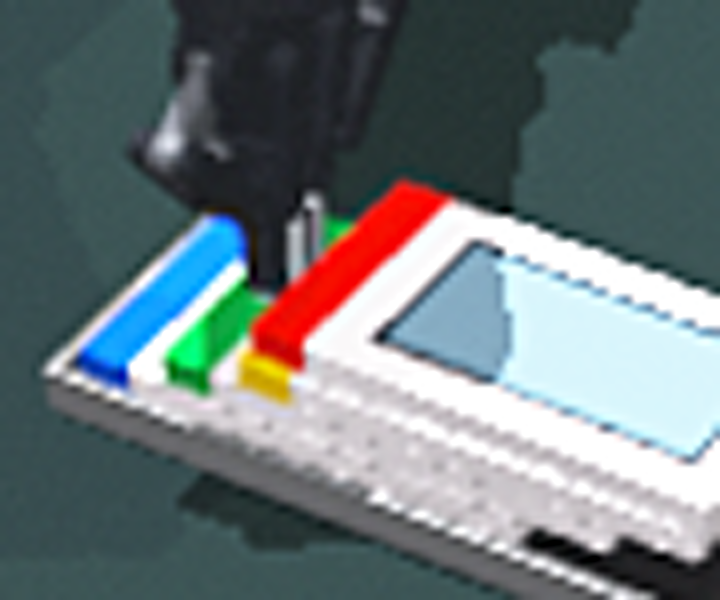

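View pics/top7.png

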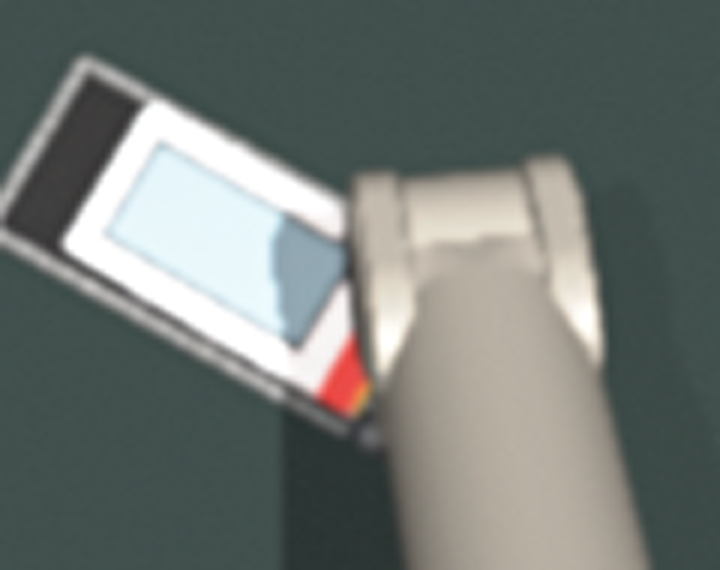

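>>> jog_arm(
  plan=[
    [-0.006,0,0,0,0],
    [-0.004,0,-0.004,0,0],
    [0,0,-0.006,0,0],
    [0,0,-0.003,0,0],
    [0,0,0,0,0],
  ],
)

```text
time: 9.07
ee_pos: [538.5, -112.4, 51.3]
eef_rot: [178.0, -0.1, 60.0]
ft_force: [-0.3, 0.5, -0.7]
gripper_width: -0.002
```

Run:
```python
from h import *
goto(-51,1,50)
```

```text
t 9.075 tray [-90.7   1.9] z 51.3 yaw 59.96 F [-0.27  0.49 -0.7 ]
shift mm [39.7  0.8  1.3] turn -0.004
```

>>> jog_arm(
  plan=[
    [0.004,0,0.002,0,0],
    [0.004,0,0,0,0],
    [0.004,0,0,0,0],
    [0.004,0,0,0,0],
    [0.004,0,0,0,0],
    [0.004,0,0,0,0],
    [0.004,0,0,0,0],
    [0.004,0,0,0,0],
    [0.003,0,0,0,0],
    [0,0,0,0,0],
  ],
)

```text
time: 10.32
ee_pos: [557.1, -80.0, 48.9]
eef_rot: [178.0, -0.0, 60.0]
ft_force: [-0.3, -0.4, -0.6]
gripper_width: -0.003
```

Run:
```python
from h import *
goto(-51,1,50)
for c in("scene",):
    im=ctrl.read_camera(c);a=im[195:270,195:285]
    cv2.imwrite(f"pics/{c}8.png",cv2.resize(a,None,fx=8,fy=8,interpolation=cv2.INTER_CUBIC)[:,:,::-1])
```

```text
t 10.325 tray [-53.4   2. ] z 48.9 yaw 59.99 F [-0.27 -0.43 -0.58]
shift mm [ 2.4  0.9 -1.1] turn -0.004
```

View pics/scene8.png

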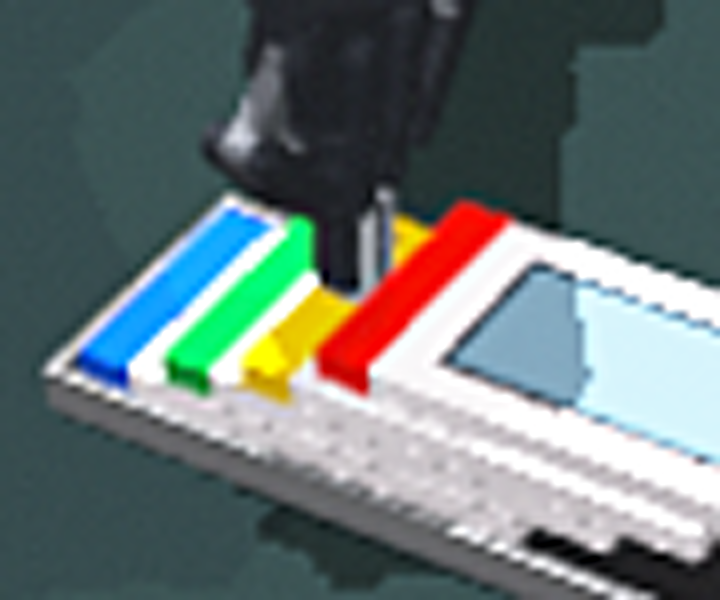

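>>> jog_arm(
  plan=[
    [-0.006,0,0,0,0],
    [-0.004,0,-0.02,0,0],
    [-0.02,0,-0.04,0,0],
    [-0.05,0,-0.04,0,0],
    [-0.06,0,-0.03,0,0],
    [-0.06,0,-0.02,0,0],
    [-0.06,0,0,0,0],
    [0,0,0,0,0],
  ],
)

```text
time: 11.38
ee_pos: [423.4, -305.5, 209.1]
eef_rot: [177.2, -0.0, 60.0]
ft_force: [0.2, 1.2, -0.5]
gripper_width: 0.0
```

Run:
```python
from h import *
goto(-51,1,50)
for c in("scene","top"):
    im=ctrl.read_camera(c);np.save(c+"9.npy",im);a=im[195:295,195:320] if c=="scene" else im[150:245,240:360]
    cv2.imwrite(f"pics/{c}9.png",cv2.resize(a,None,fx=6,fy=6,interpolation=cv2.INTER_CUBIC)[:,:,::-1])
```

```text
t 11.375 tray [-315.6    5.8] z 209.1 yaw 60.02 F [ 0.24  1.16 -0.51]
shift mm [264.6   4.  159.1] turn -0.003
```

View pics/scene9.png

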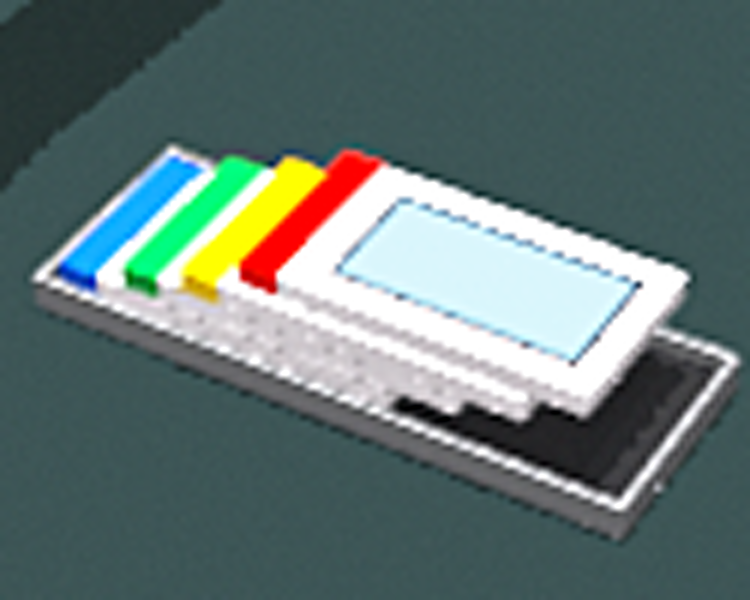

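View pics/top9.png

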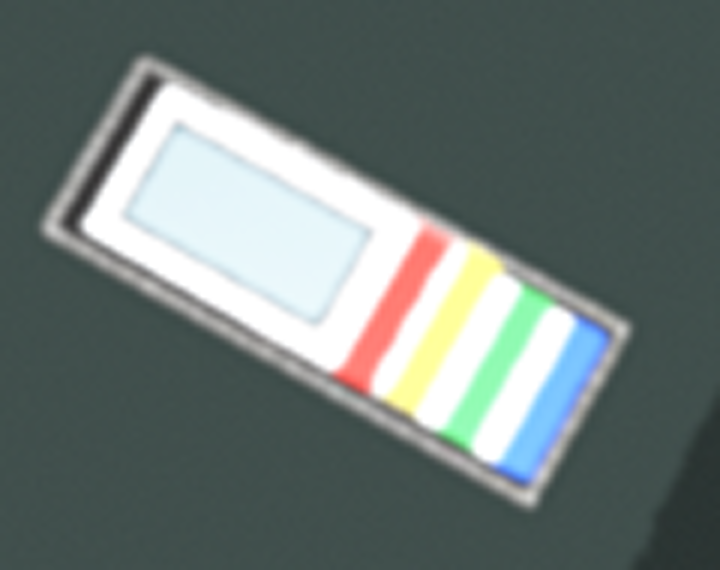

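Run:
```python
from h import *
for c,(y0,y1,x0,x1) in(("top",(150,245,240,360)),("scene",(195,295,195,320))):
    im=np.load(c+"9.npy");h=cv2.cvtColor(im,cv2.COLOR_RGB2HSV)
    prev=None
    for n,lo,hi,z in(("blue",100,125,20),("green",50,85,32),("yellow",22,36,44),("red",0,8,56)):
        m=(h[...,0]>=lo)&(h[...,0]<=hi)&(h[...,1]>70)&(h[...,2]>(200 if c=="top" else 215))
        r=np.zeros_like(m);r[y0:y1,x0:x1]=1;m&=r
        v,u=np.nonzero(m);P=back(c,np.c_[u,v],z)
        T=np.array([tray(p) for p in P]);mu=T.mean(0)
        w,V=np.linalg.eigh(np.cov(T.T));ax=V[:,1];ang=np.degrees(np.arctan2(-ax[0],ax[1]));ang=(ang+90)%180-90
        print(c,n,len(u),'band centre',mu.round(1),'ends',np.percentile(T[:,0],[3,97]).round(1),'yaw',ang.round(1))
```

```text
top blue 179 band centre [-128.7    3.1] ends [-137.7 -120. ] yaw -0.1
top green 125 band centre [-93.6   3.3] ends [-99.9 -87.4] yaw -0.4
top yellow 132 band centre [-61.6   2.1] ends [-67.8 -55.3] yaw -0.9
top red 148 band centre [-34.6   6.7] ends [-41.7 -27.5] yaw 0.0
scene blue 158 band centre [-114.    8.] ends [-138.1   35.8] yaw -65.2
scene green 142 band centre [-94.9   0.5] ends [-103.2  -87.1] yaw 0.2
scene yellow 165 band centre [-62.1  -1.2] ends [-71.7 -53.7] yaw 0.1
scene red 148 band centre [-34.7   4.9] ends [-42.8 -27.2] yaw 1.3
```

Run:
```python
from h import *
for c in("top","scene"):
  for i in(1,2,3,4):
    print(c,i,[(tray(d['position']).round(1),np.round(d['position'][2]),round(d['confidence'],2)) for d in ctrl.tip_of(c,f"box{i}_centre")])
```

```text
top 1 []
top 2 []
top 3 []
top 4 [(array([41.8,  3.7]), np.float64(58.0), 0.84), (array([-387.8,   79.6]), np.float64(4.0), 0.84)]
scene 1 [(array([-50.7,   3.1]), np.float64(13.0), 0.84)]
scene 2 [(array([-24.6,   8.7]), np.float64(24.0), 0.57)]
scene 3 [(array([10.1, -2.9]), np.float64(44.0), 0.89)]
scene 4 [(array([39.5,  5.3]), np.float64(51.0), 0.6), (array([-387.9,   85. ]), np.float64(12.0), 0.6)]
```

Run:
```python
from station import ctrl
print(ctrl.finish_job(), ctrl.get_state()['time'])
```

```text
the job is handed in; nothing more can be done
the job is handed in; nothing more can be done
```

The four boxes are fanned out along the tray, and I handed the job in a little after 12 s of the 42 s limit. With the fingers shut, I pushed from the back end: boxes 2–4 together, then 3–4, then box 4 alone. I then pulled the arm back clear of everything.

What the last pictures showed:
- **Bands:** all four are fully visible, in the order blue, green, yellow, red.
- **Steps between boxes:** about 35, 32 and 27 mm from the top camera, against a 20–40 mm limit. The first step has the least room to spare, because box 2 slid about 4 mm with box 3 during the second push.
- **Bottom box:** its back end is about 2 mm from the back lip.
- **Straightness:** the boxes are within about 1.3° of the tray's length and about 7 mm of its centre line. They look flat.

Checks that failed or disagreed:
- **Network positions:** on the scene camera they gave steps of about 26, 35 and 29 mm, which differs from my band measurements by a few mm but is still within limits. On the top camera the network found only the top box.
- **Blue band:** the scene-camera measurement was spoiled by another blue area in the picture, so I ignored it.
- **Bystanders:** I did not re-measure the phone, pry stick, pump bottle or screwdriver; the tool stayed well above or away from them throughout.

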